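# Clamp the trunk lock and ready the screwdriver

### The job

Turn the red-handled crank of the blue bench clamp clockwise until its jaw presses firmly on the gold trunk lock lying under it (keep turning after it touches, up to the crank's stop). Then draw the orange screwdriver out of its slanted holder, turn it upright with its blade down and bring the blade to a few centimetres above the dark screw head at the free end of the lock, without touching it. Finish while still holding the screwdriver there, still, in the gripper; leave the lock where it lies and the wheel hubs, handle cap and shackle alone.

Things in the scene. Friction and masses are not known exactly. Their poses are not given: they have to be found in the camera images.
- clamp: blue bench clamp, bolted down; origin on the table under the clamp screw's vertical axis. Its anvil is a flat slab 75 mm (its x) by 195 mm (its y, from -70 to +125 mm), top 30 mm above the table. A column at y = -55 mm carries an arm over the axis (top at 105 mm, boss top at 110 mm); nothing of the clamp stands over the anvil beyond y = +20 mm except the sweeping crank.
- clamp_axis (a point): point on the crank's vertical turning axis, 145 mm above the table: the height of the middle of the crank's handle.
- crank (a joint): angle of the crank on top of the clamp, rad, 0 as fully opened, growing as it turns clockwise seen from above; hard stop at 7.5. Every rad lowers the jaw by 1.91 mm. The jaw's sprung nose touches the lock at about 5.0 and then presses with about 4.8 N more per rad (about 12 N at the stop). It starts between 0 and 1.8, turns with about 0.08 N m of friction (2 N at the handle) and stays where it is left. The steel crank arm lies 112 to 124 mm above the table.
- crank_handle (a point): middle of the crank's red upright handle, a freely spinning sleeve 20 mm in diameter and 40 mm tall (125 to 165 mm above the table), whose axis runs 45 mm from the clamp's axis.
- nose: round steel nose of the jaw, 22 mm in diameter, on the clamp's axis; origin at the centre of its underside, which presses on the lock.
- lock: gold-plated trunk lock lying loose on the anvil, 0.3 kg, 46 mm (x) by 135 mm (y) plate 12 mm thick with a raised case (to 22 mm, y from -23 to +28 mm) in the middle; origin at the centre of its underside. The clamp's axis passes about y = -47 mm of it; the free end is +y.
- lock_screw (a point): top of the dark, slotted screw head (14 mm in diameter) near the free +y end of the lock, about 95 mm from the clamp's axis, 43 mm above the table.
- holder: grey slanted screwdriver holder, bolted down; origin at the centre of its underside, base 110 x 70 x 8 mm. A square tube, 30 mm outside, leans 40 degrees from vertical towards the holder's -x (its upper end, 71 mm above the table, is nearer the robot); the bore is 10.5 mm wide, 60 mm long.
- driver: screwdriver standing in the holder; origin at the tip of the blade, z along it from the blade to the handle. Steel blade 8 mm in diameter and 65 mm long, then an orange round handle 28 mm in diameter and 80 mm long. About 0.11 kg. At the start the handle's lower end rests on the tube's mouth and the blade fills the bore, so it must be drawn out along its own axis by more than 65 mm.
- driver_tip (a point): tip of the screwdriver's blade.
- driver_grip (a point): point on the screwdriver's axis at the middle of its handle, 105 mm from the tip.
- hub_a: grey plastic wheel hub, 60 mm in diameter, 26 mm tall; origin at the centre of its underside. Bystander.
- hub_b: second grey plastic wheel hub, same size. Bystander.
- cap: chrome telescoping handle cap, 28 x 95 x 20 mm; origin at the centre of its underside. Bystander.
- shackle: bronze padlock shackle lying flat, about 42 x 72 x 10 mm; origin under its middle. Bystander.
Things that resemble listed ones, but are neither listed nor needed, are in the scene too. Of the things that look like the holder, take the one that is farthest to the robot's right at the start. There is more than one size of the lock; the one meant has the size given above.

How it is judged:
By the outcome, as a careful person would: the job done as asked, in the order asked, and still so for the second after the job is handed in, while the arm keeps its last pose, push and grip.
It also fails if it takes over 59 s, if anything falls off the work surface, if the arm or the gripper's body presses on something with over 40 N, if the wrist force passes 120 N, or if a joint passes its speed limit or range.

### The arm

A 6-joint arm with a two-finger parallel gripper is mounted at the origin on the work surface. World frame = base frame: x ahead of the robot, y to its left, z up, the work surface at z = 0. Lengths are in mm, angles in rad, forces in N, time in s.
With the tool pointing down it reaches from about 200 to 875 mm from the base axis. Payload 3.4 kg.
Tool frame: the origin (TCP) lies at the very end of the fingers, on their centre line; the grasp point (between the pads) lies 19 mm behind it; z points along the fingers, y is the line along which they close (so a half turn about z gives the same grasp; the last joint's range is limited). The gripper opens to 94 mm and grips with 3 to 60 N. Pads are 16 mm wide; open, the fingers measure 119 mm over their backs; the gripper's body (75 mm by 177 mm) begins 78 mm behind the grasp point.
Start: joints at [-1.434, 0.276, 1.505, -0, 1.361, -0.121], TCP at [146.596, -556.035, 205.493] pointing down, gripper open.
Joint ranges: [-2.89, 2.89], [-0.75, 2.08], [0.22, 2.7], [-1.18, 4.32], [0.11, 2.71], [-2.7, 2.7]. Speed limits (rad/s): [2.57, 2.57, 3.14, 3.14, 3.14, 3.14].

### API

Orientations are given as a rotation vector (axis times angle).
In Python, from plant import env, optics, job gives the robot as it stands. The module is installed in compiled form; this text tells all that it offers.
- The arm moves only by the tool drive_tool, never from a script. Its argument "steps" is text: rows parted by semicolons, each of 6 numbers parted by spaces: the shift along the world's x, y, z scaled (see below), then the turn, a rotation vector about the world's x, y, z scaled (see below). A call has 1 to 20 rows; each row shifts and turns the commanded pose from where the row before left it; what a row does not reach is not made up. The controller multiplies each number of a shift by 0.04 m and each number of a turn by 8 degrees. A row lasts 1/8 s, in which the tool goes at most 62.5 mm and 10.7 degrees, less where a joint would pass 70% of its speed; a pose out of reach is approached as far as the arm can. A call with a number of a shift or a turn outside -1 to 1 is refused whole. A call with a gripper value outside its range is refused whole. "hand" is the opening in per cent of the stroke, from 0 (shut) to 100 (fully open), set as the call begins (left out, the last holds). The fingers move at their own pace and stop on an object; "force" is the grip in N (left out, the last holds). Time passes only in rows, so rows that do not move let the fingers close. It gives the time, the measured TCP pose, the force, the opening and the grip force at its end, in the units of the state.
- env.read_state(): the state, without advancing time (a new reading comes with each control period).
- optics.snapshot(name): name is "scene" or "top"; returns a dict with "pixels" (384x512x3 uint8, blue, green, red), "mtx" (3x3 intrinsics, pixels), "R" (3x3) and "t" (3): a world point X has camera coordinates R X + t. Camera axes: x right, y down, z forward; pixel columns grow to the right and rows downward; lengths in mm; the calibration is good to about 2 mm. A picture is of the moment at which its call begins. There is no depth.
- job.close_job(): hands the job in; it is judged then, once.
The state is a dict: "t": time; "joint_positions": joint angles; "joint_velocities": joint speeds; "effort": joint torques, N m; "position": TCP position; "tool_rot": TCP orientation; "wrist_force": force on the tool from outside, world axes, zero at the start; "torque": the same for the moment, N m; "width": finger opening in mm; "grasp_force": force on a finger pad.
Only numpy, scipy, OpenCV 4.12 (cv2) and the standard library are available. Lean on these libraries where they do the work, as an engineer would, in place of code of your own. Each camera call takes 0.05 s, during which the arm holds its last target. There are 200 camera calls.

## Working session

There is one attempt and no reset: what is moved stays moved. The work goes in short steps, Python scripts to look and compute and a tool call to move; the robot and the scene stay as the last step left them, time stands still between calls to the robot, and variables do not carry over. Pictures are saved under pics/ and viewed, at most 10 in all, crops included, and the job is handed in when it is done.

Besides the shell and the picture viewer there is one more tool, called after "Request:" as name(argument=value, ...) on one line, values as JSON. drive_tool: Moves the arm, as the interface text tells. Its arguments: {"type":"object","properties":{"steps":{"type":"string"},"hand":{"type":"number"},"force":{"type":"number"}},"required":["steps"]}

```bash
mkdir -p pics; ls; python3 - <<'E'
from plant import env,optics
import cv2,pickle
d={}
for n in("scene","top"):
    s=optics.snapshot(n);d[n]=s
    cv2.imwrite(f"pics/{n}0.png",cv2.resize(s["pixels"],(800,600),interpolation=cv2.INTER_CUBIC))
    print(n,s["mtx"],s["R"],s["t"])
pickle.dump(d,open("s0.pkl","wb"))
print(env.read_state())
E
```

```text
pics
scene [[427.54422161   0.         258.35397994]
 [  0.         427.54422161 197.83347654]
 [  0.           0.           1.        ]] [[-0.44938276  0.89333631  0.00231755]
 [ 0.66633759  0.33691929 -0.66519141]
 [-0.59502047 -0.29738128 -0.74666928]] [ 220.40085289 -294.62444799 1392.96522779]
top [[474.08258194   0.         243.4944777 ]
 [  0.         474.08258194 193.52221232]
 [  0.           0.           1.        ]] [[-0.02567396 -0.99954579  0.01578198]
 [-0.99717575  0.02449209 -0.07099765]
 [ 0.07057887 -0.0175602  -0.99735162]] [  20.0932274   560.14305018 1185.12563733]
{'t': 0.1, 'joint_positions': array([-1.43397744e+00,  2.76517751e-01,  1.50596720e+00,  1.00004209e-05,
        1.36069429e+00, -1.20986458e-01]), 'joint_velocities': array([ 8.00953835e-04, -2.36401638e-03, -1.09696281e-03,  1.94596152e-05,
       -2.82743176e-03,  6.73200457e-04]), 'effort': array([ 1.63926517e-03, -4.05454159e+01, -2.37780923e+01,  7.03068241e-02,
        2.99360685e-02, -4.83032375e-05]), 'position': array([ 146.54020255, -555.50701422,  204.71489895]), 'tool_rot': array([-3.11395555e+00, -4.03631951e-01,  4.36633678e-06]), 'wrist_force': array([ 0.65515333, -0.5733653 ,  0.57448892]), 'torque': array([-0.00111561,  0.03403092, -0.00295009]), 'grasp_force': 0.0, 'width': 94.0473601306693}
```

View pics/top0.png

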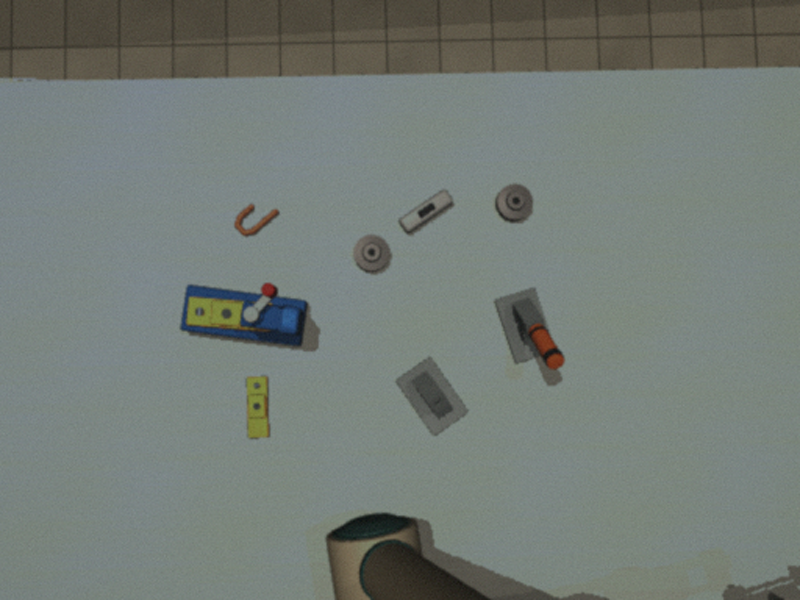

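View pics/scene0.png

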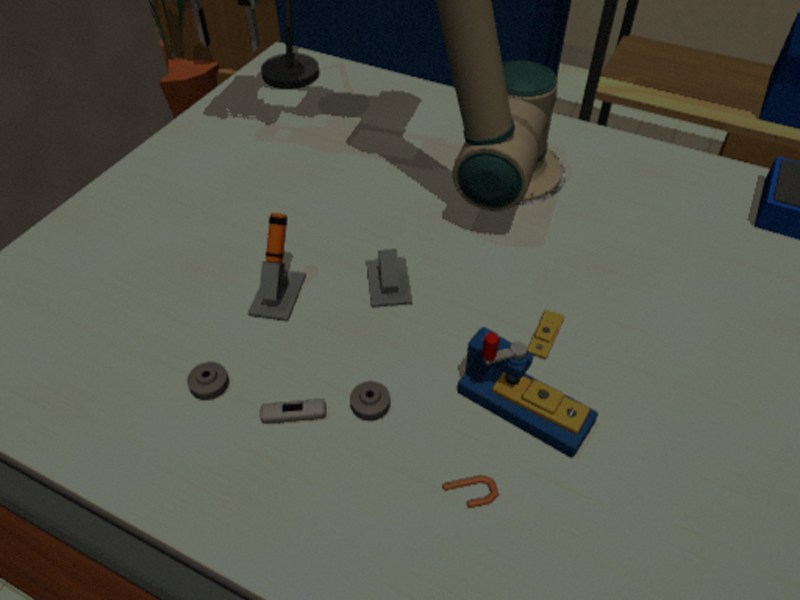

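The top view shows the clamp at (245,315), its crank pivot at (252,314), the red handle at (268,290) and the lock screw at (200,312). There are two possible holders: (525,330), which carries the orange driver and is farthest right (−y), and an empty one at (432,395). I'll take the first. There are also two gold locks: the large one on the anvil, which is the one meant, and a small one at (257,407) on the table.

```bash
cat > h.py <<'E'
import numpy as np,cv2,pickle
from plant import env,optics
def ray(s,uv):
    d=np.linalg.inv(s["mtx"])@np.array([uv[0],uv[1],1.]);return -s["R"].T@s["t"],s["R"].T@d
def plane(s,uv,z):
    c,d=ray(s,uv);return (c+d*(z-c[2])/d[2]).round(1)
def tri(s1,p1,s2,p2):
    A=[];b=[]
    for s,p in((s1,p1),(s2,p2)):
        c,d=ray(s,p);d/=np.linalg.norm(d);P=np.eye(3)-np.outer(d,d);A.append(P);b.append(P@c)
    x=np.linalg.lstsq(np.vstack(A),np.hstack(b),rcond=None)[0];return x.round(1)
def hsv(s):return cv2.cvtColor(s["pixels"],cv2.COLOR_BGR2HSV)
RG={"red":((0,140,50),(5,255,255)),"red2":((175,140,50),(180,255,255)),"orange":((5,170,60),(15,255,255)),"gold":((20,120,60),(35,255,255)),"blue":((100,150,30),(125,255,255))}
def blobs(s,n,amin=15):
    h=hsv(s);m=cv2.inRange(h,*RG[n])
    if n=="red":m|=cv2.inRange(h,*RG["red2"])
    k,l,st,c=cv2.connectedComponentsWithStats(m)
    return [(st[i][4],c[i].round(1),l==i) for i in range(1,k) if st[i][4]>=amin]
def project(s,X):
    p=s["mtx"]@(s["R"]@np.asarray(X,float)+s["t"]);return p[:2]/p[2]
E
python3 - <<'E'
from h import *
d=pickle.load(open("s0.pkl","rb"))
for v in d:
    for n in("red","orange","gold","blue"):
        for a,c,m in blobs(d[v],n):
            ys,xs=np.nonzero(m);r=cv2.minAreaRect(np.stack([xs,ys],1).astype(np.float32))
            print(v,n,a,c,np.round(cv2.boxPoints(r),1).tolist())
t=d["top"]["pixels"];
a=cv2.resize(t[165:235,110:210],(800,560),interpolation=cv2.INTER_CUBIC)
b=cv2.resize(t[175:255,310:370],(450,600),interpolation=cv2.INTER_CUBIC)
c=d["scene"]["pixels"]
cc=cv2.resize(c[195:295,285:385],(400,400),interpolation=cv2.INTER_CUBIC)
dd=cv2.resize(c[130:210,150:205],(275,400),interpolation=cv2.INTER_CUBIC)
g=np.zeros((600,800,3),np.uint8)
a=cv2.resize(t[165:235,110:210],(500,350),interpolation=cv2.INTER_CUBIC)
b=cv2.resize(t[175:245,310:370],(300,350),interpolation=cv2.INTER_CUBIC)
g[:350,:500]=a;g[:350,500:]=b
g[350:,:250]=cv2.resize(cc,(250,250));g[350:,300:500]=cv2.resize(c[130:210,150:214],(200,250),interpolation=cv2.INTER_CUBIC)
cv2.imwrite("pics/crop0.png",np.clip(g*1.6,0,255).astype(np.uint8))
E
```

```text
scene red 126 [313.9 221.1] [[310.0, 213.0], [318.0, 213.0], [318.0, 230.0], [310.0, 230.0]]
scene orange 350 [118.8  44. ] [[100.5999984741211, 38.20000076293945], [138.5, 34.400001525878906], [140.0, 48.70000076293945], [102.0, 52.5]]
scene orange 19 [177.6 137.8] [[172.8000030517578, 137.8000030517578], [173.1999969482422, 135.8000030517578], [182.10000610351562, 137.60000610351562], [181.6999969482422, 139.5]]
scene orange 187 [176.1 152.5] [[170.39999389648438, 161.5], [172.10000610351562, 142.60000610351562], [182.0, 143.5], [180.3000030517578, 162.39999389648438]]
scene orange 31 [174.4 165.5] [[170.0, 167.0], [170.0, 164.0], [179.0, 164.0], [179.0, 167.0]]
scene orange 39 [294.6 309.6] [[282.79998779296875, 309.8999938964844], [305.6000061035156, 305.0], [306.20001220703125, 308.1000061035156], [283.3999938964844, 313.0]]
scene orange 60 [313.7 313.8] [[308.79998779296875, 306.20001220703125], [316.20001220703125, 305.5], [317.6000061035156, 320.6000061035156], [310.20001220703125, 321.29998779296875]]
scene orange 21 [303.7 321.9] [[299.0, 320.0], [309.0, 320.0], [309.0, 323
[... 3363 characters left out ...]
39999389648438]]
top gold 411 [164.5 261.1] [[157.89999389648438, 241.3000030517578], [170.10000610351562, 240.89999389648438], [171.1999969482422, 278.79998779296875], [159.0, 279.20001220703125]]
top blue 204 [140.6 187.9] [[119.0, 190.5], [120.30000305175781, 182.3000030517578], [165.10000610351562, 189.0], [163.89999389648438, 197.1999969482422]]
top blue 452 [179.6 201.9] [[154.39999389648438, 206.89999389648438], [158.5, 186.10000610351562], [194.8000030517578, 193.10000610351562], [190.6999969482422, 213.89999389648438]]
top blue 158 [140.3 211.2] [[113.19999694824219, 208.60000610351562], [118.0, 196.0], [165.6999969482422, 214.1999969482422], [160.89999389648438, 226.6999969482422]]
```

View pics/crop0.png

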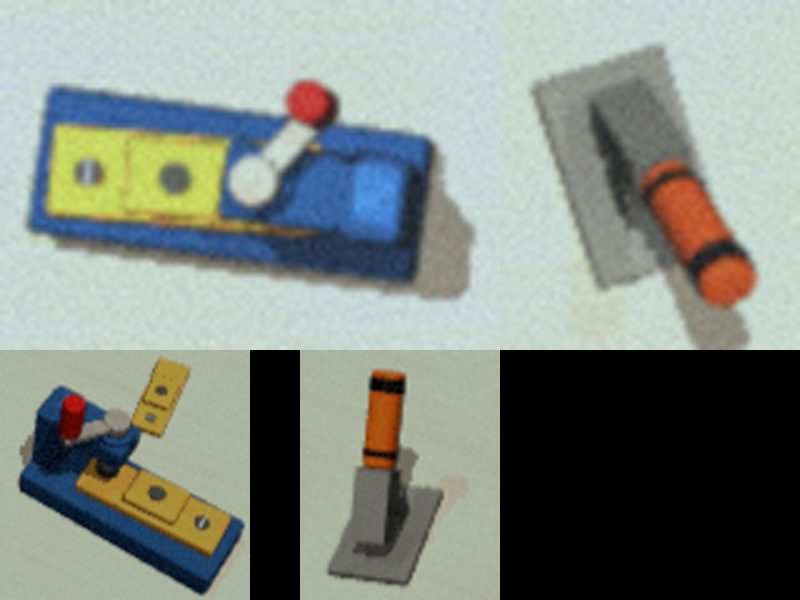

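The crop confirms the choices. In the top view the screw head is at about (127.2,199.0), the crank pivot at (160.4,200.6) and the handle top at (171.0,185.0). The driver with black bands sits in the right-hand holder.

```bash
python3 - <<'E'
from h import *
d=pickle.load(open("s0.pkl","rb"));T,S=d["top"],d["scene"]
ct=lambda x,y:(110+x/5-.4,165+y/5-.4)
cb=lambda x,y:(310+(x-500)/5-.4,175+y/5-.4)
print("handle tri",tri(T,(171.2,185.2),S,(313.9,221.1)),"top z165",plane(T,ct(307,102),165),"scene z145",plane(S,(313.9,221.1),145),"scene top165",plane(S,(313.6,214.4),165))
print("pivot",[plane(T,ct(254,180),z) for z in(124,130)],plane(S,(285+116/2.5-.4,195+70/2.5-.4),127))
print("screw",plane(T,ct(88,172),43),plane(S,(365.4,263.4),43),tri(T,ct(88,172),S,(365.4,263.4)))
A=[plane(T,ct(*p),30) for p in((50,85),(432,138),(412,282),(28,230))]
print("anvil",A,[np.linalg.norm(A[i]-A[(i+1)%4]).round() for i in range(4)])
# gold lock long axis
for a,c,m in blobs(T,"gold"):
    print("gold c",c)
H=[plane(T,cb(*p),8) for p in((533,83),(660,47),(603,288))]
print("holder",H,np.linalg.norm(H[0]-H[1]),np.linalg.norm(H[0]-H[2]))
# driver axis: orange parts joined
L={}
for v,s,box in(("t",T,(335,205,362,240)),("s",S,(165,128,190,172))):
    m=np.zeros((384,512),np.uint8)
    for a,c,mm in blobs(s,"orange",5):
        if box[0]<c[0]<box[2] and box[1]<c[1]<box[3]: m|=mm.astype(np.uint8)
    ys,xs=np.nonzero(m);P=np.stack([xs,ys],1).astype(np.float32)
    vx,vy,x0,y0=cv2.fitLine(P,cv2.DIST_L2,0,.01,.01).ravel()
    hull=cv2.minAreaRect(P);print(v,hull)
    q=(P-[x0,y0])@[vx,vy];L[v]=((x0,y0),(vx,vy));print("ends",np.array([x0,y0])+q.min()*np.array([vx,vy]),np.array([x0,y0])+q.max()*np.array([vx,vy]))
N=[];O=[]
for s,v in((T,"t"),(S,"s")):
    (x,y),(vx,vy)=L[v];c,a=ray(s,(x,y));_,b=ray(s,(x+10*vx,y+10*vy));n=np.cross(a,b);n/=np.linalg.norm(n);N.append(n);O.append(n@c)
u=np.cross(*N);u/=np.linalg.norm(u);u*=np.sign(u[2])
p=np.linalg.solve(np.vstack([N,[0,0,1]]),O+[100.])
print("axis",u,"tilt",np.degrees(np.arccos(u[2])),"az",np.degrees(np.arctan2(u[1],u[0])),"at z100",p)
E
```

```text
handle tri [574.5 171.7 146.7] top z165 [573.2 169.8 165. ] scene z145 [573.3 171.1 145. ] scene top165 [572.9 168.2 165. ]
pivot [array([541.4, 200.4, 124. ]), array([541.1, 199.4, 130. ])] [546.4 201.5 127. ]
screw [552.3 295.2  43. ] [552.8 295.8  43. ] [552.3 295.6  42.2]
anvil [array([597.4, 316.8,  30. ]), array([566. , 125.6,  30. ]), array([493.9, 137. ,  30. ]), array([524.8, 328.3,  30. ])] [np.float64(194.0), np.float64(73.0), np.float64(194.0), np.float64(74.0)]
gold c [137.2 200.2]
gold c [164.5 261.1]
holder [array([ 562.7, -181.4,    8. ]), array([ 579.7, -247.7,    8. ]), array([ 456.7, -213.5,    8. ])] 68.44479527327113 110.7538261190105
t ((349.3077087402344, 221.03846740722656), (29.89236831665039, 9.922778129577637), 60.2551155090332)
ends [341.48788 208.30638] [356.81    233.91714]
s ((176.24256896972656, 152.0742645263672), (10.049875259399414, 30.54764175415039), 5.710592269897461)
ends [174.52934 167.25914] [177.64378 136.86105]
axis [-0.27490023  0.08130769  0.95802866] tilt 16.658843236333144 az 163.52327689601162 at z100 [ 478.86989045 -243.61028154  100.        ]
```

```bash
python3 - <<'E'
from h import *
d=pickle.load(open("s0.pkl","rb"));T,S=d["top"],d["scene"]
e=tri(T,(355.3,231.3),S,(177.9,137.1));print("butt",e)
az=np.arctan2(-32.1,-106);u=np.array([np.sin(np.radians(40))*np.cos(az),np.sin(np.radians(40))*np.sin(az),np.cos(np.radians(40))])
print("u",u)
for k in(0,40,80,145):
    X=e-u*k;print(k,X.round(1),project(T,X).round(1),project(S,X).round(1))
# widest cross-edge centres of the driver in both images
for n,s,y in(("t",T,range(206,238,3)),("s",S,range(134,174,4))):
    h=hsv(s)
    for r in y:
        row=h[r];x0,x1=(330,365) if n=="t" else (164,190)
        m=((row[x0:x1,0]<16)&(row[x0:x1,1]>120))
        xs=np.nonzero(m)[0]
        if len(xs):print(n,r,xs.min()+x0,xs.max()+x0)
E
```

```text
butt [ 458.9 -248.1  126. ]
u [-0.61519759 -0.1863004   0.76604444]
0 [ 458.9 -248.1  126. ] [355.2 231.4] [177.8 137.1]
40 [ 483.5 -240.6   95.4] [348.4 221. ] [176.5 152.6]
80 [ 508.1 -233.2   64.7] [342.  211.2] [175.2 168. ]
145 [ 548.1 -221.1   14.9] [332.3 196.3] [173.2 192.6]
t 209 340 346
t 212 339 349
t 215 340 351
t 218 341 353
t 221 343 355
t 224 345 350
t 227 347 359
t 230 350 360
t 233 350 359
s 138 173 182
s 142 173 173
s 146 172 182
s 150 172 181
s 154 171 181
s 158 171 180
s 162 171 180
s 166 171 180
```

Request:
drive_tool(steps="0.22 0.38 0 0 0 0.75;0.44 0.76 0 0 0 0.75;0.44 0.76 0 0 0 0.75;0.44 0.76 0 0 0 0.75;0.44 0.76 0 0 0 0.75;0.44 0.76 0 0 0 0.75;0.44 0.76 0 0 0 0.75;0.44 0.76 0 0 0 0.75;0.44 0.76 0 0 0 0.75;0.44 0.76 0 0 0 0.75;0.44 0.76 0 0 0 0.75;0.44 0.76 0 0 0 0.75;0.44 0.76 0 0 0 0;0.44 0.76 0 0 0 0;0.44 0.76 0 0 0 0;0.44 0.76 0 0 0 0;0.44 0.76 0 0 0 0;0.44 0.76 0 0 0 0;0.22 0.38 0 0 0 0;0 0 0 0 0 0", hand=100, force=30)

```text
t: 2.6
position: [463.4, -8.5, 205.2]
tool_rot: [-2.281, -2.16, 0.001]
wrist_force: [-0.3, -0.2, -0.0]
width: 93.6
grasp_force: 0.0
```

Request:
drive_tool(steps="0.46 0.745 0 0 0 0;0.46 0.745 0 0 0 0;0.46 0.745 0 0 0 0;0.46 0.745 0 0 0 0;0.46 0.745 0 0 0 0;0.46 0.745 0 0 0 0;0 0 0 0 0 0;0 0 0 0 0 0")

```text
t: 3.6
position: [573.1, 168.3, 205.2]
tool_rot: [2.284, 2.157, -0.003]
wrist_force: [-0.2, 0.6, -0.1]
width: 93.9
grasp_force: 0.0
```

```bash
python3 - <<'E'
from h import *
s=env.read_state();print(s["position"],s["joint_positions"].round(2))
T=optics.snapshot("top");S=optics.snapshot("scene")
print([ (a,c) for a,c,m in blobs(S,"red",5)],[ (a,c) for a,c,m in blobs(T,"red",5)])
g=np.hstack([cv2.resize(T["pixels"][150:250,110:210],(400,400)),cv2.resize(S["pixels"][160:260,270:370],(400,400))])
cv2.imwrite("pics/c1.png",np.clip(g*1.6,0,255).astype(np.uint8))
E
```

```text
[573.05641868 168.26846215 205.20371197] [ 0.17  0.31  1.46 -0.    1.38  0.23]
[(np.int32(133), array([313.8, 221.2]))] []
```

View pics/c1.png

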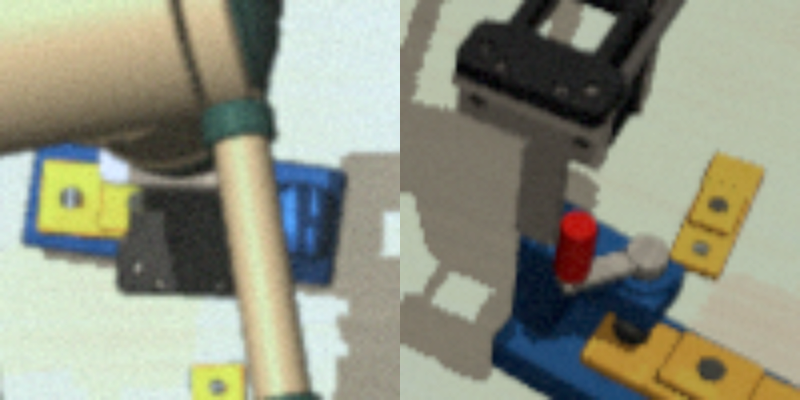

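The picture shows the open gripper above the red handle (right half, at (575,245)), and nothing has moved. I'll descend and close on it.

Request:
drive_tool(steps="0.02 0.05 -0.4 0 0 0;0 0 -0.4 0 0 0;0 0 -0.4 0 0 0;0 0 -0.4 0 0 0;0 0 -0.25 0 0 0;0 0 0 0 0 0;0 0 0 0 0 0")

```text
t: 4.58
position: [575.1, 172.1, 131.9]
tool_rot: [2.283, 2.158, 0.001]
wrist_force: [-0.2, -0.1, -0.8]
width: 93.9
grasp_force: 0.0
```

Request:
drive_tool(steps="0 0 0 0 0 0;0 0 0 0 0 0;0 0 0 0 0 0;0 0 0 0 0 0;0 0 0 0 0 0", hand=0, force=25)

```text
t: 5.2
position: [574.6, 172.0, 131.5]
tool_rot: [2.283, 2.158, 0.0]
wrist_force: [0.1, -0.6, -0.6]
width: 47.2
grasp_force: 0.0
```

Request:
drive_tool(steps="0 0 0 0 0 0;0 0 0 0 0 0;0 0 0 0 0 0;0 0 0 0 0 0;0 0 0 0 0 0")

```text
t: 5.82
position: [573.8, 172.0, 131.4]
tool_rot: [-2.282, -2.157, 0.002]
wrist_force: [-2.0, -0.3, 0.8]
width: 19.5
grasp_force: 25.0
```

```bash
python3 - <<'E'
import numpy as np
C=np.array([541.2,200.]);p0=np.array([573.8,171.]);a0=np.degrees(np.arctan2(*(p0-C)[::-1]));print(a0)
pt=lambda a:45*np.array([np.cos(np.radians(a)),np.sin(np.radians(a))])
print(";".join("%.3f %.3f"%tuple((pt(a0-10*(k+1))-pt(a0-10*k))/40) for k in range(36)))
E
```

```text
-41.6553496817342
-0.143 -0.135;-0.164 -0.108;-0.180 -0.078;-0.191 -0.045;-0.196 -0.011;-0.195 0.023;-0.188 0.056;-0.175 0.088;-0.157 0.117;-0.135 0.143;-0.108 0.164;-0.078 0.180;-0.045 0.191;-0.011 0.196;0.023 0.195;0.056 0.188;0.088 0.175;0.117 0.157;0.143 0.135;0.164 0.108;0.180 0.078;0.191 0.045;0.196 0.011;0.195 -0.023;0.188 -0.056;0.175 -0.088;0.157 -0.117;0.135 -0.143;0.108 -0.164;0.078 -0.180;0.045 -0.191;0.011 -0.196;-0.023 -0.195;-0.056 -0.188;-0.088 -0.175;-0.117 -0.157
```

Request:
drive_tool(steps="-0.143 -0.135 0 0 0 0;-0.164 -0.108 0 0 0 0;-0.18 -0.078 0 0 0 0;-0.191 -0.045 0 0 0 0;0 0 0 0 0 0")

```text
t: 6.45
position: [546.2, 157.6, 131.5]
tool_rot: [-2.282, -2.157, 0.0]
wrist_force: [-1.5, 5.0, -0.6]
width: 19.6
grasp_force: 25.0
```

Request:
drive_tool(steps="-0.196 -0.011 0 0 0 0;-0.195 0.023 0 0 0 0;-0.188 0.056 0 0 0 0;-0.175 0.088 0 0 0 0;-0.157 0.117 0 0 0 0;-0.135 0.143 0 0 0 0;-0.108 0.164 0 0 0 0;-0.078 0.18 0 0 0 0;-0.045 0.191 0 0 0 0;-0.011 0.196 0 0 0 0;0.023 0.195 0 0 0 0;0.056 0.188 0 0 0 0;0.088 0.175 0 0 0 0;0.117 0.157 0 0 0 0;0.143 0.135 0 0 0 0;0 0 0 0 0 0")

```text
t: 8.45
position: [513.7, 238.5, 131.5]
tool_rot: [-2.283, -2.157, -0.003]
wrist_force: [0.2, 2.6, -1.6]
width: 19.6
grasp_force: 25.0
```

Request:
drive_tool(steps="0.164 0.09 0 0 0 0;0.18 0.06 0 0 0 0;0.191 0.045 0 0 0 0;0.196 0.011 0 0 0 0;0.195 -0.023 0 0 0 0;0.188 -0.056 0 0 0 0;0.175 -0.088 0 0 0 0;0.157 -0.117 0 0 0 0;0.135 -0.143 0 0 0 0;0.108 -0.164 0 0 0 0;0.078 -0.18 0 0 0 0;0 0 0 0 0 0")

```text
t: 9.95
position: [584.3, 212.5, 131.5]
tool_rot: [2.282, 2.156, -0.002]
wrist_force: [3.3, -1.3, -1.3]
width: 19.6
grasp_force: 25.0
```

```bash
python3 - <<'E'
from h import *
s=env.read_state();print(s["position"],s["wrist_force"])
S=optics.snapshot("scene")
r=[ (a,c) for a,c,m in blobs(S,"red",5)];print(r,[plane(S,c,145) for a,c in r])
cv2.imwrite("pics/c2.png",np.clip(cv2.resize(S["pixels"][170:290,270:390],(600,600),interpolation=cv2.INTER_CUBIC)*1.6,0,255).astype(np.uint8))
E
```

```text
[584.25917195 212.54816082 131.52466824] [ 3.32051618 -1.30930005 -1.31212096]
[] []
```

View pics/c2.png

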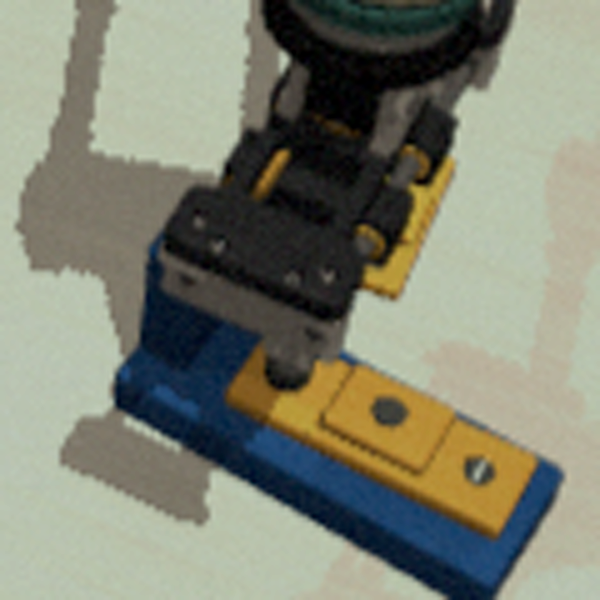

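The nose is now down at the lock plate (285,375 in the crop) and the lock hasn't moved. From here I'll take small steps and watch the force.

Request:
drive_tool(steps="0.023 -0.095 0 0 0 0;0.015 -0.097 0 0 0 0;0.006 -0.098 0 0 0 0;-0.003 -0.098 0 0 0 0;-0.011 -0.097 0 0 0 0;-0.02 -0.096 0 0 0 0;0 0 0 0 0 0")

```text
t: 10.88
position: [583.9, 190.5, 131.5]
tool_rot: [2.283, 2.157, -0.002]
wrist_force: [2.0, -0.9, -1.1]
width: 19.7
grasp_force: 25.0
```

Request:
drive_tool(steps="-0.025 -0.095 0 0 0 0;-0.034 -0.092 0 0 0 0;-0.042 -0.089 0 0 0 0;-0.049 -0.085 0 0 0 0;-0.056 -0.08 0 0 0 0;0 0 0 0 0 0")

```text
t: 11.62
position: [574.9, 173.4, 131.4]
tool_rot: [-2.283, -2.157, 0.002]
wrist_force: [-1.5, 0.9, 0.1]
width: 19.7
grasp_force: 25.0
```

Request:
drive_tool(steps="-0.063 -0.077 0 0 0 0;-0.07 -0.072 0 0 0 0;-0.075 -0.065 0 0 0 0;-0.08 -0.058 0 0 0 0;0 0 0 0 0 0")

```text
t: 12.25
position: [563.2, 163.4, 131.4]
tool_rot: [-2.282, -2.156, 0.001]
wrist_force: [-2.5, 5.5, -0.8]
width: 19.6
grasp_force: 25.0
```

Request:
drive_tool(steps="-0.086 -0.05 0 0 0 0;-0.09 -0.042 0 0 0 0;-0.093 -0.034 0 0 0 0;0 0 0 0 0 0")

```text
t: 12.75
position: [552.9, 159.0, 131.4]
tool_rot: [-2.282, -2.156, -0.002]
wrist_force: [0.1, 5.7, -0.8]
width: 19.2
grasp_force: 25.0
```

Request:
drive_tool(steps="-0.096 -0.026 0 0 0 0;-0.097 -0.018 0 0 0 0;0 0 0 0 0 0")

```text
t: 13.12
position: [549.0, 158.1, 131.5]
tool_rot: [2.282, 2.156, 0.012]
wrist_force: [6.8, 7.6, -6.2]
width: 19.7
grasp_force: 25.0
```

Request:
drive_tool(steps="-0.1 -0.02 0 0 0 0;-0.1 -0.01 0 0 0 0;0 0 0 0 0 0;0 0 0 0 0 0")

```text
t: 13.62
position: [548.6, 158.0, 131.8]
tool_rot: [2.277, 2.15, 0.031]
wrist_force: [19.2, 10.7, -15.8]
width: 19.7
grasp_force: 25.0
```

The force rises to about 19 N with no further motion after about 397° of turning, so this is the stop. I'll relax the push, then release.

Request:
drive_tool(steps="0.1 0 0 0 0 0;0.1 0 0 0 0 0;0 0 0 0 0 0")

```text
t: 14.0
position: [549.0, 158.0, 131.5]
tool_rot: [-2.284, -2.157, -0.014]
wrist_force: [5.7, 11.2, -5.3]
width: 19.7
grasp_force: 25.0
```

Request:
drive_tool(steps="0.06 0.06 0 0 0 0;0 0 0 0 0 0")

```text
t: 14.25
position: [549.2, 158.1, 131.4]
tool_rot: [2.283, 2.158, 0.004]
wrist_force: [2.8, 6.0, -2.3]
width: 19.9
grasp_force: 25.0
```

Request:
drive_tool(steps="0 0 0 0 0 0;0 0 0 0 0 0;0 0 0 0 0 0;0 0 0 0 0 0;0 0 0.5 0 0 0;0 0 0.75 0 0 0;0 0 0.75 0 0 0;0 0 0 0 0 0", hand=100)

```text
t: 15.25
position: [549.9, 157.3, 213.8]
tool_rot: [2.281, 2.156, 0.007]
wrist_force: [-0.0, 0.2, 0.5]
width: 92.9
grasp_force: 0.0
```

```bash
python3 - <<'E'
from h import *
s=env.read_state();print(s["position"],s["wrist_force"],s["joint_positions"].round(2))
S=optics.snapshot("scene")
r=[ (a,c) for a,c,m in blobs(S,"red",5)];print(r,[plane(S,c,145) for a,c in r])
E
```

```text
[549.8562429  157.34738798 213.81699363] [-0.0344895   0.21881334  0.45313968] [ 0.16  0.26  1.5  -0.    1.37  0.21]
[(np.int32(129), array([312.2, 211.1]))] [array([549.6, 157.8, 145. ])]
```

Request:
drive_tool(steps="-0.11 -0.37 0 0 0 0;-0.22 -0.74 0 0 0 0;-0.22 -0.74 0 0 0 0;-0.22 -0.74 0 0 0 0;-0.22 -0.74 0 0 0 0;-0.22 -0.74 0 0 0 0;-0.22 -0.74 0 0 0 0;-0.22 -0.74 0 0 0 0;-0.22 -0.74 0 0.29 -0.957 0;-0.22 -0.74 0 0.29 -0.957 0;-0.22 -0.74 0 0.29 -0.957 0;-0.22 -0.74 0 0.29 -0.957 0;-0.22 -0.74 0 0.29 -0.957 0;-0.22 -0.74 0 0 0 0;-0.11 -0.37 0 0 0 0;0 0 0 0 0 0;0 0 0 0 0 0")

```text
t: 17.42
position: [426.4, -249.9, 210.4]
tool_rot: [1.973, 1.871, 0.858]
wrist_force: [0.2, 0.5, -0.1]
width: 93.6
grasp_force: 0.0
```

```bash
cat > w.py <<'E'
from h import *
from scipy.spatial.transform import Rotation as Ro
u=np.array([-.6152,-.1863,.76604])
def st():
    s=env.read_state();R=Ro.from_rotvec(s["tool_rot"]).as_matrix();z=R[:,2]
    need=np.cross(z,-u);n=np.linalg.norm(need)
    print("pos",s["position"].round(1),"z",z.round(3),"y",R[:,1].round(3),"tilt err deg",np.degrees(np.arcsin(n)).round(2),"turn units",(need/n*np.degrees(np.arcsin(n))/8).round(3),"j",s["joint_positions"].round(2),"F",s["wrist_force"].round(1))
    return s,R
E
python3 - <<'E'
from w import *
s,R=st()
goal=np.array([495.2,-237.1,80.8]);print("to pre100",(goal+100*u-s["position"]).round(1),"adv/40 per 10mm",(-u*10/40).round(4))
E
```

```text
pos [ 426.4 -249.9  210.4] z [ 0.595  0.188 -0.781] y [ 0.803 -0.115  0.585] tilt err deg 1.42 turn units [ 0.009 -0.174 -0.035] j [-1.22  0.04  2.02  0.75  1.17 -1.5 ] F [ 0.2  0.5 -0.1]
to pre100 [  7.3  -5.8 -53. ] adv/40 per 10mm [ 0.1538  0.0466 -0.1915]
```

Request:
drive_tool(steps="0.09 -0.07 -0.6 0.01 -0.174 -0.035;0.09 -0.075 -0.725 0 0 0;0 0 0 0 0 0;0 0 0 0 0 0")

```text
t: 17.92
position: [434.0, -256.6, 158.5]
tool_rot: [1.957, 1.851, 0.877]
wrist_force: [0.3, 0.3, -0.3]
width: 94.0
grasp_force: 0.0
```

```bash
python3 - <<'E'
from w import *
s,R=st();goal=np.array([495.2,-237.1,80.8]);print("to goal",(goal-s["position"]).round(1), "units/8rows",((goal-s["position"])/320).round(3))
T=optics.snapshot("top");S=optics.snapshot("scene")
g=np.hstack([cv2.resize(T["pixels"][170:270,300:400],(400,400)),cv2.resize(S["pixels"][90:190,125:225],(400,400))])
cv2.imwrite("pics/c3.png",np.clip(g*1.6,0,255).astype(np.uint8))
E
```

```text
pos [ 434.  -256.6  158.5] z [ 0.616  0.185 -0.766] y [ 0.787 -0.119  0.605] tilt err deg 0.09 turn units [0.006 0.007 0.006] j [-1.22  0.12  2.1   0.83  1.05 -1.65] F [ 0.3  0.3 -0.3]
to goal [ 61.2  19.5 -77.7] units/8rows [ 0.191  0.061 -0.243]
```

View pics/c3.png

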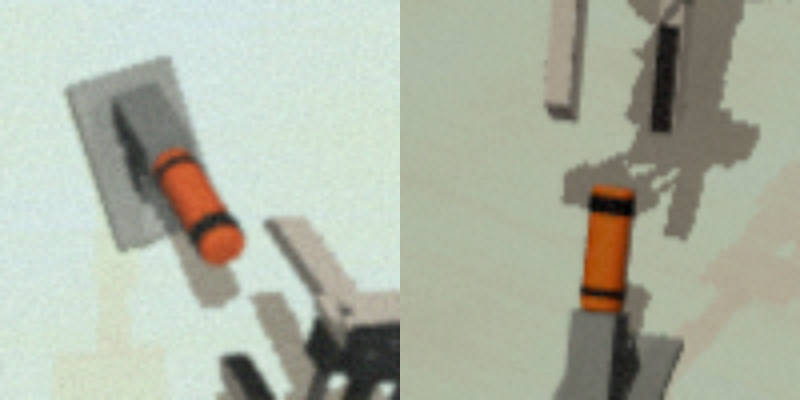

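The fingers straddle the driver's axis in both views: top-left crop midpoint about (252,292), right crop about (610,122), with the driver's butt at (612,190). I'll advance along the axis.

Request:
drive_tool(steps="0.191 0.061 -0.243 0 0 0;0.191 0.061 -0.243 0 0 0;0.191 0.061 -0.243 0 0 0;0.191 0.061 -0.243 0 0 0;0.191 0.061 -0.243 0 0 0;0.191 0.061 -0.243 0 0 0;0.191 0.061 -0.243 0 0 0;0.191 0.061 -0.243 0 0 0;0 0 0 0 0 0;0 0 0 0 0 0")

```text
t: 19.27
position: [494.5, -237.9, 79.9]
tool_rot: [1.959, 1.849, 0.876]
wrist_force: [0.2, 0.2, 0.7]
width: 94.0
grasp_force: 0.0
```

Request:
drive_tool(steps="0 0 0 0 0 0;0 0 0 0 0 0;0 0 0 0 0 0;0 0 0 0 0 0;0 0 0 0 0 0;0 0 0 0 0 0;0 0 0 0 0 0;0 0 0 0 0 0;0 0 0 0 0 0", hand=0, force=30)

```text
t: 20.4
position: [497.5, -238.5, 82.7]
tool_rot: [1.956, 1.843, 0.883]
wrist_force: [7.9, 0.4, 4.7]
width: 27.8
grasp_force: 30.0
```

Request:
drive_tool(steps="0.06 -0.01 0.045 0 0 0;0 0 0 0 0 0;0 0 0 0 0 0", force=40)

```text
t: 20.78
position: [497.9, -238.6, 82.7]
tool_rot: [1.958, 1.847, 0.878]
wrist_force: [4.1, -0.7, 5.0]
width: 27.5
grasp_force: 40.0
```

Request:
drive_tool(steps="0.02 0 0.03 0 0 0;-0.123 -0.037 0.153 0 0 0;-0.123 -0.037 0.153 0 0 0;0 0 0 0 0 0")

```text
t: 21.28
position: [487.8, -241.6, 95.3]
tool_rot: [1.959, 1.849, 0.876]
wrist_force: [1.9, -0.4, 4.7]
width: 28.1
grasp_force: 40.0
```

Request:
drive_tool(steps="-0.123 -0.037 0.153 0 0 0;-0.123 -0.037 0.153 0 0 0;-0.123 -0.037 0.153 0 0 0;-0.123 -0.037 0.153 0 0 0;0 0 0 0 0 0")

```text
t: 21.9
position: [468.0, -247.4, 119.4]
tool_rot: [1.96, 1.849, 0.875]
wrist_force: [1.4, -0.8, 1.6]
width: 27.5
grasp_force: 40.0
```

Request:
drive_tool(steps="-0.123 -0.037 0.153 0 0 0;-0.123 -0.037 0.153 0 0 0;-0.154 -0.047 0.192 0 0 0;-0.154 -0.047 0.192 0 0 0;-0.154 -0.047 0.192 0 0 0;-0.154 -0.047 0.192 0 0 0;0 0 0 0 0 0;0 0 0 0 0 0")

```text
t: 22.9
position: [433.5, -257.6, 162.5]
tool_rot: [1.96, 1.849, 0.876]
wrist_force: [-0.8, 0.8, -1.5]
width: 27.4
grasp_force: 40.0
```

```bash
python3 - <<'E'
from w import *
s,R=st()
T=optics.snapshot("top");S=optics.snapshot("scene")
g=np.hstack([cv2.resize(T["pixels"][170:270,300:400],(400,400)),cv2.resize(S["pixels"][90:190,125:225],(400,400))])
cv2.imwrite("pics/c4.png",np.clip(g*1.6,0,255).astype(np.uint8))
E
```

```text
pos [ 433.5 -257.6  162.5] z [ 0.616  0.184 -0.766] y [ 0.788 -0.121  0.604] tilt err deg 0.11 turn units [0.011 0.003 0.009] j [-1.22  0.12  2.09  0.83  1.06 -1.63] F [-0.8  0.8 -1.5]
```

View pics/c4.png

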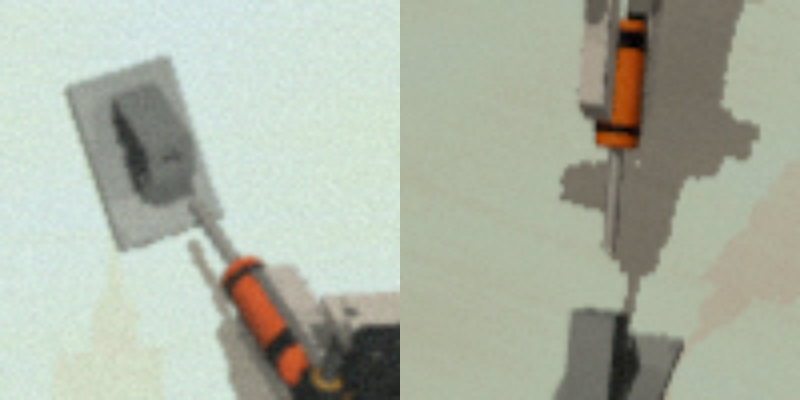

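The driver is fully drawn. Its blade is visible with the tip at crop (195,205) in the top view and (614,250) in the scene view, clear of the tube. Next I lift, turn it upright and carry it over.

Request:
drive_tool(steps="-0.1 0 0.5 0 0 0;0 0 0.9 0 0 0;0 0 0.9 -0.12 0.4 0;0.1 0.1 0.6 -0.241 0.797 0;0 0.2 0.1 -0.241 0.797 0;0.1 0.4 0 -0.241 0.797 0;0.165 0.6 0 -0.241 0.797 0;0.165 0.7 0 -0.241 0.797 0;0.165 0.7 0 -0.12 0.4 0;0.165 0.7 0 0 0 0;0.165 0.7 0 0 0 0;0.165 0.7 0 0 0 0;0.165 0.7 0 0 0 0;0.165 0.7 0 0 0 0;0.165 0.7 0 0 0 0;0.165 0.7 0 0 0 0;0.165 0.7 0 0 0 0;0.165 0.7 0 0 0 0;0 0 0 0 0 0;0 0 0 0 0 0")

```text
t: 25.5
position: [516.4, 102.2, 282.0]
tool_rot: [2.283, 2.157, -0.003]
wrist_force: [-0.9, -0.9, -1.4]
width: 27.4
grasp_force: 40.0
```

```bash
sed -i 's/^u=.*/u=np.array([0,0,1.])/' w.py; python3 - <<'E'
from w import *
s,R=st();print((np.array([552.5,295.6,0])-s["position"]).round(1),s["grasp_force"],s["width"])
E
```

```text
pos [516.4 102.2 282. ] z [-0.001 -0.002 -1.   ] y [ 0.998 -0.057 -0.001] tilt err deg 0.11 turn units [ 0.013 -0.006  0.   ] j [ 0.06  0.17  1.46 -0.    1.51  0.12] F [-0.9 -0.9 -1.4]
[  36.1  193.4 -282. ] 39.963977336883545 27.35923503381471
```

Request:
drive_tool(steps="0.06 0.35 0 0 0 0;0.13 0.69 0 0 0 0;0.13 0.69 0 0 0 0;0.13 0.69 0 0 0 0;0.13 0.69 0 0 0 0;0.13 0.69 0 0 0 0;0.13 0.69 0 0 0 0;0.06 0.345 0 0 0 0;0 0 -0.4 0 0 0;0 0 -0.6 0 0 0;0 0 -0.6 0 0 0;0 0 -0.4 0 0 0;0 0 0 0 0 0;0 0 0 0 0 0;0 0 0 0 0 0")

```text
t: 27.38
position: [553.5, 295.9, 203.7]
tool_rot: [2.283, 2.155, 0.002]
wrist_force: [-0.4, 0.1, -0.8]
width: 27.6
grasp_force: 40.0
```

```bash
python3 - <<'E'
from w import *
s,R=st();T=optics.snapshot("top");S=optics.snapshot("scene")
pickle.dump({"top":T,"scene":S},open("s1.pkl","wb"))
p=s["position"]
print("proj tip",project(S,p+[0,0,-86]),project(T,p+[0,0,-86]),"screw",project(S,(552.5,295.6,43)))
x=np.vstack([cv2.resize(S["pixels"][190:290,300:433],(800,600),interpolation=cv2.INTER_CUBIC)])
cv2.imwrite("pics/c5.png",np.clip(x*1.6,0,255).astype(np.uint8))
E
```

```text
pos [553.5 295.9 203.7] z [ 0.003 -0.001 -1.   ] y [ 0.998 -0.057  0.003] tilt err deg 0.16 turn units [ 0.004  0.02  -0.   ] j [ 0.38  0.36  1.39 -0.    1.39  0.44] F [-0.4  0.1 -0.8]
proj tip [372.16157973 243.90549706] [119.52428239 196.56316312] screw [365.34681343 263.27219836]
```

View pics/c5.png

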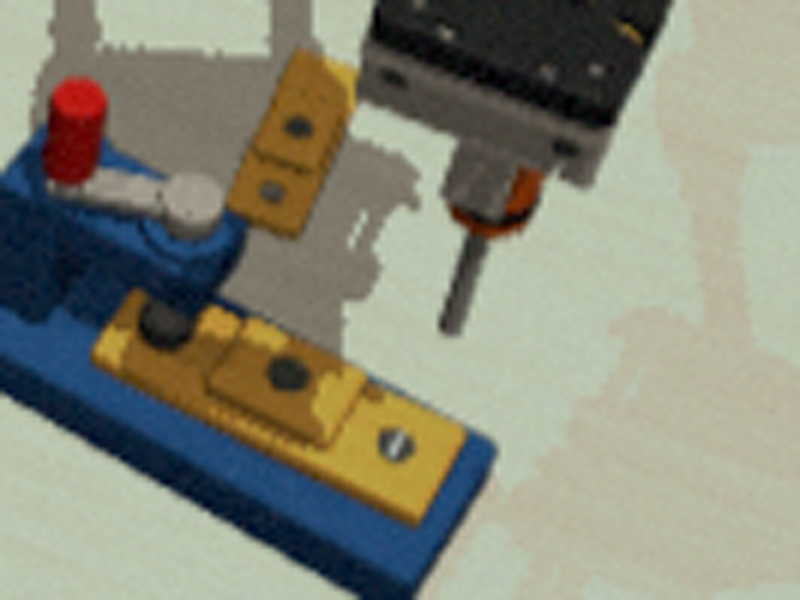

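```bash
python3 - <<'E'
from w import *
d=pickle.load(open("s1.pkl","rb"));S=d["scene"];p=np.array([553.5,295.9,203.7])
f=lambda x,y:(300+(x+.5)/6.015-.5,190+(y+.5)/6-.5)
tip=f(451,332)
for h in(108,114,118,122,126):print(h,plane(S,tip,h))
# blade centre line by rows on the enlarged gray crop
g=cv2.cvtColor(cv2.resize(S["pixels"][190:290,300:433],(800,600),interpolation=cv2.INTER_CUBIC),cv2.COLOR_BGR2GRAY)
for r in range(240,341,10):
    row=g[r,410:520].astype(float);m=np.nonzero(row<85)[0]
    if len(m):print(r,410+m.min(),410+m.max(),end=" | ")
inv=lambda q:((q[0]-300+.5)*6.015-.5,(q[1]-190+.5)*6-.5)
print()
for z in(117.7,140,160,182.7):print(z,np.round(inv(project(S,(p[0],p[1],z))),0))
T=d["top"]["pixels"];cv2.imwrite("pics/c6.png",np.clip(cv2.resize(T[150:250,70:203],(800,600))*1.6,0,255).astype(np.uint8))
E
```

```text
108 [546.2 300.9 108. ]
114 [550.9 301.1 114. ]
118 [554.1 301.1 118. ]
122 [557.2 301.2 122. ]
126 [560.3 301.3 126. ]
240 463 493 | 250 461 488 | 260 457 482 | 270 455 480 | 280 451 475 | 290 450 473 | 300 445 470 | 310 443 467 | 320 438 464 | 330 439 460 | 
117.7 [436. 326.]
140 [450. 287.]
160 [462. 252.]
182.7 [477. 210.]
```

The tip projects to about (553.5, 301, 117) and the driver sits about 5 mm off the tool axis along +y. The screw is still at the same pixel, (365.6,263.8), so the lock has not moved. I'll shift y by −5 mm, x by −1 mm and go down 42 mm.

Request:
drive_tool(steps="-0.02 -0.13 -0.2 0 0 0;0 0 -0.3 0 0 0;0 0 -0.3 0 0 0;0 0 -0.25 0 0 0;0 0 0 0 0 0;0 0 0 0 0 0;0 0 0 0 0 0")

```text
t: 28.35
position: [552.5, 290.8, 161.0]
tool_rot: [2.283, 2.156, 0.001]
wrist_force: [-0.2, -0.1, -0.9]
width: 27.5
grasp_force: 40.0
```

```bash
python3 - <<'E'
from w import *
s,R=st();S=optics.snapshot("scene");print(s["grasp_force"],abs(s["joint_velocities"]).max())
print("expect tip",project(S,(552.5,295.7,75.5)), "screw",project(S,(552.5,295.6,43)))
x=cv2.resize(S["pixels"][190:290,300:433],(800,600),interpolation=cv2.INTER_CUBIC)
cv2.imwrite("pics/c7.png",np.clip(x*1.6,0,255).astype(np.uint8))
r=[c for a,c,m in blobs(S,"red",5)];print([plane(S,c,145) for c in r])
E
```

```text
pos [552.5 290.8 161. ] z [ 0.002 -0.001 -1.   ] y [ 0.998 -0.057  0.002] tilt err deg 0.11 turn units [ 0.007  0.012 -0.   ] j [ 0.37  0.38  1.47 -0.    1.3   0.43] F [-0.2 -0.1 -0.9]
39.96403455734253 0.0017108184390155902
expect tip [368.24922254 254.96850993] screw [365.34681343 263.27219836]
[array([549.3, 157.7, 145. ])]
```

View pics/c7.png

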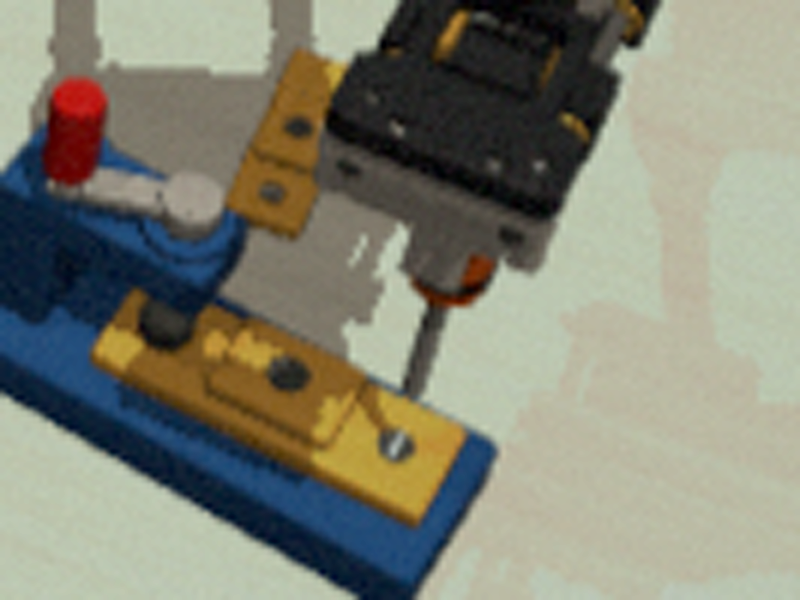

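```bash
python3 - <<'E'
from w import *
S=optics.snapshot("scene");g=cv2.cvtColor(cv2.resize(S["pixels"][190:290,300:433],(800,600),interpolation=cv2.INTER_CUBIC),cv2.COLOR_BGR2GRAY)
P=[]
for r in range(315,386,5):
    m=np.nonzero(g[r,385:470]<85)[0]+385
    P.append((r,m.min(),m.max()))
P=np.array(P);print(P[::3].tolist());k=np.polyfit(P[:,0],P[:,1:].mean(1),1);print("slope",k)
f=lambda x,y:(300+(x+.5)/6.015-.5,190+(y+.5)/6-.5)
# intersect blade image line with plane x=552.5 -> tilt in the y-z plane
Q=[]
for r in(318,390):
    c,d=ray(S,f(np.polyval(k,r),r));Q.append(c+d*(552.5-c[0])/d[0])
print(np.round(Q,1));v=Q[0]-Q[1];print("tilt y-z deg",np.degrees(np.arctan2(v[1],v[2])))
E
```

```text
[[315, 422, 446], [330, 417, 441], [345, 413, 437], [360, 408, 432], [375, 404, 427]]
slope [-3.46071429e-01  5.44025000e+02]
[[552.5 294.2 120. ]
 [552.5 294.1  75.9]]
tilt y-z deg 0.12138464493159636
```

The driver is upright (0.1° tilt) and its tip is about 33 mm above the screw head and within 2 mm sideways. The crank is still at its stop, so I'm handing in.

```bash
python3 -c "
from plant import job
print(job.close_job())"
```

```text
the job is handed in; nothing more can be done
None
```

I turned the crank to its stop so the jaw presses on the lock. The job is handed in with the gripper holding the screwdriver upright and still, blade down, about 33 mm above the screw head; no verdict came back.

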